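Park the hot-air nozzles in size order

TASK

Put the four hot-air nozzles back in their rack in order of size, one to a bay: the largest in the bay next to the hot-air handpiece, the smallest at the other end. Each should stand upright, mouth down and flat on the pad in the middle of its bay, not perched on the walls. Leave the circuit board lying where it is.

Things in the scene. Friction and masses are not known exactly. Their poses are not given: they have to be found in the camera images.
- nozzle_24: smallest of four loose steel hot-air nozzles, mouth down: square hood 24 x 24 mm, 16 mm high, a sloping shoulder from 16 to 28 mm, then a round upright collar 21 mm across from 28 to 56 mm with a dark bore on top (only the hoods differ). About 35 g. Origin: centre of the mouth, on the underside; z up the collar, x and y square to the hood's sides
- nozzle_33: second smallest of four loose steel hot-air nozzles, mouth down: square hood 33 x 33 mm, 16 mm high, a sloping shoulder from 16 to 28 mm, then a round upright collar 21 mm across from 28 to 56 mm with a dark bore on top (only the hoods differ). About 45 g. Origin: centre of the mouth, on the underside; z up the collar, x and y square to the hood's sides
- nozzle_42: second largest of four loose steel hot-air nozzles, mouth down: square hood 42 x 42 mm, 16 mm high, a sloping shoulder from 16 to 28 mm, then a round upright collar 21 mm across from 28 to 56 mm with a dark bore on top (only the hoods differ). About 60 g. Origin: centre of the mouth, on the underside; z up the collar, x and y square to the hood's sides
- nozzle_51: largest of four loose steel hot-air nozzles, mouth down: square hood 51 x 51 mm, 16 mm high, a sloping shoulder from 16 to 28 mm, then a round upright collar 21 mm across from 28 to 56 mm with a dark bore on top (only the hoods differ). About 75 g. Origin: centre of the mouth, on the underside; z up the collar, x and y square to the hood's sides
- bay_1: bay 1 of 4, counted from the robot's left, of the low fixed aluminium nozzle rack: a pocket 66 x 66 mm with a blue pad, walls 4 mm thick rising 5 mm above the pad; 70 mm between bay centres in a straight row. Origin: centre of the pad's top face, 8 mm above the bench; x across the row, away from the robot, y along the row to the robot's left, z up. All bays look alike
- bay_2: bay 2 of 4, counted from the robot's left, of the low fixed aluminium nozzle rack: a pocket 66 x 66 mm with a blue pad, walls 4 mm thick rising 5 mm above the pad; 70 mm between bay centres in a straight row. Origin: centre of the pad's top face, 8 mm above the bench; x across the row, away from the robot, y along the row to the robot's left, z up. All bays look alike
- bay_3: bay 3 of 4, counted from the robot's left, of the low fixed aluminium nozzle rack: a pocket 66 x 66 mm with a blue pad, walls 4 mm thick rising 5 mm above the pad; 70 mm between bay centres in a straight row. Origin: centre of the pad's top face, 8 mm above the bench; x across the row, away from the robot, y along the row to the robot's left, z up. All bays look alike
- bay_4: bay 4 of 4, counted from the robot's left, of the low fixed aluminium nozzle rack: a pocket 66 x 66 mm with a blue pad, walls 4 mm thick rising 5 mm above the pad; 70 mm between bay centres in a straight row. Origin: centre of the pad's top face, 8 mm above the bench; x across the row, away from the robot, y along the row to the robot's left, z up. All bays look alike
- handpiece: hot-air handpiece (black grip, steel barrel) in its dark cradle, fixed beyond one end of the rack, either end; 0.2 m long, 70 mm wide, up to 0.14 m high, hose to the back. Origin: centre of the cradle's foot, on the bench, 115 mm from the nearest bay's centre along the row and 50 mm farther back. At the rack's other end stands a tip cleaner, a black pot 72 mm across, 60 mm high
- board: small loose circuit board, green, 70 x 50 mm, with a display and parts up to 13 mm high, lying among the nozzles (as is a flux jar, 44 mm across, 34 mm high); to be left alone. Origin: centre of its underside; x along its length, z up
Things that resemble listed ones, but are neither listed nor needed, are in the scene too. What is shaped like the nozzle_51 but blue or red is not meant. What is shaped like the nozzle_24 but yellow is not meant.

How it is judged:
By the outcome, as a careful person would: the job done as asked, in the order asked, and still so for the second after the job is handed in, with the robot touching nothing.
It also fails if it takes over 90 s, if anything falls off the work surface, if the arm or the gripper's body presses on something with over 40 N, if the wrist force passes 120 N, or if a joint passes its speed limit or range.

ROBOT

A 6-joint arm with a two-finger parallel gripper is mounted at the origin on the work surface. World frame = base frame: x ahead of the robot, y to its left, z up, the work surface at z = 0. Lengths are in mm, angles in degrees, forces in N, time in s.
With the tool pointing down it reaches from about 350 to 850 mm from the base axis. Payload 8.1 kg.
Tool frame: the origin (TCP) lies midway between the tips of the shut fingers; the grasp point (between the pads) lies 19 mm behind it; z points along the fingers, y is the line along which they close (so a half turn about z gives the same grasp; the last joint's range is limited). The gripper opens to 85 mm and grips with 20 to 120 N. Pads are 22 mm wide; open, the fingers measure 114 mm over their backs; the gripper's body (76 mm by 85 mm) begins 54 mm behind the grasp point. The pads swing forward as they close: fully open they stand 13 mm farther back than shut.
Start: joints at [-4.893, 7.471, 85.268, -0, 87.261, -4.893], TCP at [600.004, 0.022, 196.492] pointing down, gripper open.
Joint ranges: [-169.43, 169.43], [-51.17, 129.36], [1.28, 143.12], [-76.62, 256.62], [0, 156.53], [-152.29, 152.29]. Speed limits (degrees/s): [136.94, 136.94, 159.86, 180, 180, 180].

INTERFACE

Orientations are given as [roll, pitch, yaw] about the fixed x, y, z axes, in that order (R = Rz(yaw) Ry(pitch) Rx(roll)).
In Python, from bench import r gives the robot as it stands.
- The arm moves only by the tool apply_moves, never from a script. Its argument "steps" is a list of rows, each a list of 7 numbers: the opening, from -1 (shut) to 1 (fully open), then the shift along the tool's x, y, z in mm, then the turn, a rotation vector about the tool's x, y, z in units of 5 degrees (1.0 is 5 degrees). A call has exactly 8 rows; each row shifts and turns the commanded pose from where the row before left it, along the tool's axes as they then stand; what a row does not reach is not made up. A row lasts 1/10 s, in which the tool goes at most 50 mm and 8.59 degrees, less where a joint would pass 70% of its speed; a pose out of reach is approached as far as the arm can. A call is refused whole if a number of a shift passes 50 or a number of a turn 1, either way. A call with a gripper value outside its range is refused whole. The fingers move at their own pace and stop on an object; "squeeze" is the grip in N (left out, the last holds). Time passes only in rows, so rows that do not move let the fingers close, or fill a call up. It gives the time, the measured TCP pose, the force, the opening and the grip force at its end, in the units of the state.
- r.sense(): the state, without advancing time (a new reading comes with each control period).
- r.snapshot(name): name is "scene" or "side" or "wrist"; returns a dict with "color" (384x512x3 uint8, blue, green, red), "depth" (384x512 float32, mm along the optical axis (not along the pixel's ray), 0 where there is no reading), "mtx" (3x3 intrinsics, pixels), "T" (4x4, takes a point from camera to world coordinates); the wrist camera has in their place "hand_eye" (4x4, takes a point from camera to tool coordinates, whose origin is the TCP and whose axes are the flange's). Camera axes: x right, y down, z forward; pixel columns grow to the right and rows downward; lengths in mm; the calibration is good to about 2 mm. A picture is of the moment at which its call begins: read the wrist's pose just before it.
- r.hand_in(): hands the job in; it is judged then, once.
The state is a dict: "time": time; "joint_pos": joint angles; "qd": joint speeds; "joint_efforts": joint torques, N m; "tool_pos": TCP position; "tcp_rot": TCP orientation; "ft_force": force on the tool from outside, world axes, zero at the start; "wrist_torque": the same for the moment, N m; "finger_gap": finger opening in mm; "grip_force": force on a finger pad.
Only numpy, scipy, OpenCV 4.12 (cv2) and the standard library are available. Lean on these libraries where they do the work, as an engineer would, in place of code of your own. Each camera call takes 0.05 s, during which the arm holds its last target. There are 200 camera calls.

## Working session

There is one attempt and no reset: what is moved stays moved. The work goes in short steps, Python scripts to look and compute and a tool call to move; the robot and the scene stay as the last step left them, time stands still between calls to the robot, and variables do not carry over. Pictures are saved under pics/ and viewed, at most 14 in all, crops included, and the job is handed in when it is done.

Besides the shell and the picture viewer there is one more tool, called as name(argument=value, ...) on one line, values as JSON. apply_moves: Moves the arm, as the interface text tells. Its arguments: {"type":"object","properties":{"steps":{"type":"array"},"squeeze":{"type":"number"}},"required":["steps"]}

```bash
mkdir -p pics; ls; python3 - <<'E'
from bench import r
import cv2,numpy as np
s=r.sense();print(s)
for n in ("scene","side"):
    p=r.snapshot(n);cv2.imwrite(f"pics/{n}0.png",cv2.resize(p["color"],(800,600),interpolation=cv2.INTER_CUBIC))
    np.savez(f"{n}0.npz",**p)
    print(n,p["mtx"],p["T"])
E
```

```text
pics
{'time': 0.0, 'joint_pos': array([-4.89462430e+00,  7.51661634e+00,  8.53289359e+01,  1.81954823e-03,
        8.72608052e+01, -4.89247334e+00]), 'qd': array([ 0.14900267,  0.02488964,  0.03165996, -0.06169566, -0.03186738,
       -0.07855974]), 'joint_efforts': array([-1.90700346e-03, -5.69404185e+01, -5.00557995e+01, -2.19391650e-04,
        1.44415747e-02,  7.24149572e-05]), 'tool_pos': array([5.99392991e+02, 7.06602592e-02, 1.95432052e+02]), 'tcp_rot': array([-1.79894185e+02, -1.08814828e-02,  8.99977503e+01]), 'ft_force': array([ 0.88493225,  0.43190906, -0.68609544]), 'wrist_torque': array([-0.02534725, -0.01349837, -0.00935249]), 'grip_force': 0.0, 'finger_gap': 85.35649402959287}
scene [[408.14492309   0.         257.85157342]
 [  0.         408.14492309 193.04149943]
 [  0.           0.           1.        ]] [[ 4.25840955e-01  6.21456625e-01 -6.57610177e-01  1.12353215e+03]
 [ 9.04573984e-01 -3.08587988e-01  2.94141736e-01 -2.52959327e+02]
 [-2.01342712e-02 -7.20114655e-01 -6.93562898e-01  6.56667073e+02]
 [ 0.00000000e+00  0.00000000e+00  0.00000000e+00  1.00000000e+00]]
side [[348.36482992   0.         252.91567345]
 [  0.         348.36482992 195.03630498]
 [  0.           0.           1.        ]] [[ 9.98300498e-01 -1.74956173e-02  5.55879424e-02  4.90089805e+02]
 [-5.50451251e-02 -5.96295846e-01  8.00875332e-01 -5.79705402e+02]
 [ 1.91350508e-02 -8.02574088e-01 -5.96245489e-01  4.87756778e+02]
 [ 0.00000000e+00  0.00000000e+00  0.00000000e+00  1.00000000e+00]]
```

View pics/scene0.png

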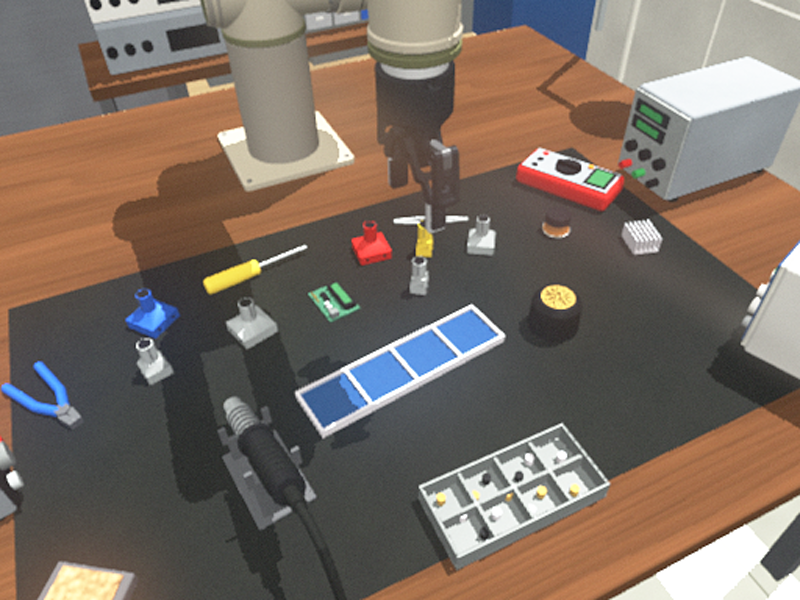

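View pics/side0.png

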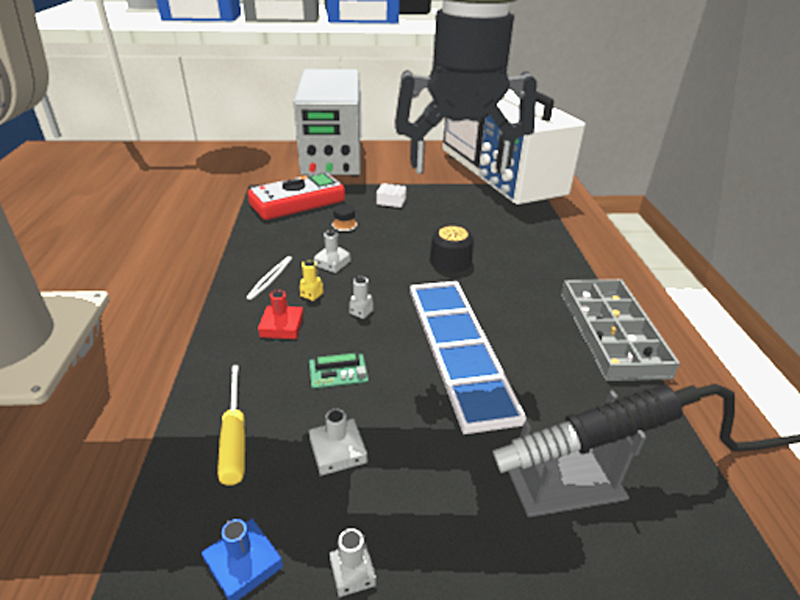

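The scene view shows the handpiece at the near end (px 260,460), the robot's right, so bay 4 takes the 51. The steel nozzles are at about (150,360), (250,320), (419,275) and (481,235). The red, blue and yellow ones are decoys. Next I'll measure using depth from both cameras.

```bash
cat > h.py <<'E'
import numpy as np,cv2
from scipy.optimize import least_squares
def cloud(p,T=None):
    d=p["depth"];K=p["mtx"];T=p["T"] if T is None else T
    v,u=np.indices(d.shape)
    P=np.stack([(u-K[0,2])*d/K[0,0],(v-K[1,2])*d/K[1,1],d],-1)
    W=P@T[:3,:3].T+T[:3,3];W[d<=0]=np.nan
    return W
def circ(xy,r=10.5):
    # outer-surface points on collar side: fit centre with known radius
    f=lambda c:np.hypot(xy[:,0]-c[0],xy[:,1]-c[1])-r
    return least_squares(f,xy.mean(0),loss="soft_l1",f_scale=1).x
def nozzle(W,c0,R=45):
    m=np.hypot(W[...,0]-c0[0],W[...,1]-c0[1])<R
    P=W[m]
    col=P[(P[:,2]>33)&(P[:,2]<52)]
    top=np.nanpercentile(P[:,2],99)
    hood=P[(P[:,2]>5)&(P[:,2]<19)]
    return circ(col[:,:2]),top,cv2.minAreaRect(hood[:,:2].astype(np.float32)),len(col),len(hood)
E
python3 - <<'E'
from h import *
px={"scene":[(150,350),(248,310),(419,268),(482,225)],"side":[(350,545),(336,420),(360,290),(331,240)]}
for n in px:
    p=dict(np.load(f"{n}0.npz"));W=cloud(p)
    g=W[...,2];
    for u,v in px[n]:
        w=W[int(v*.64),int(u*.64)]
        try:print(n,(u,v),w.round(),[x if isinstance(x,int) else np.round(np.array(x,dtype=object) if 0 else np.hstack([np.ravel(y) for y in x]) if isinstance(x,tuple) else x,1) for x in nozzle(W,w[:2],38)])
        except Exception as e:print(n,u,v,w,e)
    hsv=cv2.cvtColor(p["color"],cv2.COLOR_BGR2HSV)
    b=((abs(hsv[...,0].astype(int)-108)<12)&(hsv[...,1]>110)&(hsv[...,2]>50)).astype(np.uint8)
    b=cv2.morphologyEx(b,cv2.MORPH_CLOSE,np.ones((7,7)))
    k,l,st,ce=cv2.connectedComponentsWithStats(b)
    for i in range(1,k):
        if st[i,4]>300:
            P=W[(l==i)];P=P[np.isfinite(P[:,0])]
            print("blue",ce[i]/.64,st[i,4],np.median(P,0).round(1),np.round(np.hstack([np.ravel(y) for y in cv2.minAreaRect(P[:,:2].astype(np.float32))]),1))
E
```

```text
scene (150, 350) [ 485. -325.   50.] [array([ 475.5, -330.5]), np.float64(56.3), array([ 478. , -330.5,   33.8,   33.5,   14.8]), 76, 113]
scene (248, 310) [ 468. -193.   51.] [array([ 458.5, -193. ]), np.float64(56.2), array([ 460.8, -192.5,   50.9,   52.5,   15.3]), 59, 221]
scene (419, 268) [494.  55.  51.] [array([485.4,  58.5]), np.float64(56.7), array([495. ,  56.9,  14.7,  30.2,   2.2]), 58, 56]
scene (482, 225) [448. 187.  51.] [array([438.6, 193.3]), np.float64(56.6), array([441.4, 191.3,  42.1,  43.5,  55. ]), 56, 109]
blue [539.61071429  18.58571429] 1750 [-575.4 1031.4 -110.7] [-610.7 1004.8  387.5  203.9   55.3]
blue [150.7185571 314.5085841] 648 [ 386.4 -316.    18.5] [ 354.1 -324.1  105.7   69.2   29.1]
blue [395.93153077 367.20297577] 2827 [616.9 -41.    7.5] [614.6 -27.9  61.  273.5   8.1]
blue [ 39.48390981 392.2778021 ] 571 [ 454.8 -467.2   10.5] [ 447.  -475.5  114.4   61.6   25.4]
side (350, 545) [ 474. -333.   56.] [array([ 473.6, -328.8]), np.float64(56.6), array([ 473.8, -329.8,   33.1,   33.5,   14.6]), 126, 218]
side (336, 420) [ 458. -195.   56.] [array([ 456.2, -191.3]), np.float64(56.3), array([ 456.5, -192.7,   51.2,   51.4,   16.4]), 104, 356]
side (360, 290) [483.  50.  48.] [array([483.3,  59.9]), np.float64(56.1), array([482.8,  51.3,  32.3,  15.9,   5.4]), 64, 76]
side (331, 240) [436. 184.  52.] [array([435.5, 194.8]), np.float64(55.9), array([438.5, 180.6,  57.7,  30.6,  10.3]), 55, 127]
blue [ 18.27601987 131.25653766] 478 [-578.7 1166.7 -113.2] [-320.7  678.4  116.7 1321.    28.2]
blue [498.52575837 155.98195607] 478 [752.6 458.6  90.9] [713.2 240.4 545.   70.7  77.2]
blue [464.83593437 356.20748299] 2499 [619.5 -53.5   7.2] [616.7 -24.   62.9 272.5   8. ]
blue [241.54118009 559.46143208] 1627 [ 379.8 -325.    20.1] [ 370.3 -307.    56.1   77.7   37.6]
```

```bash
cat >> h.py <<'E'
from scipy.spatial.transform import Rotation as Ro
def tool(s):
    T=np.eye(4);T[:3,:3]=Ro.from_euler("xyz",s["tcp_rot"],degrees=True).as_matrix();T[:3,3]=s["tool_pos"];return T
def wrist(r,name=None):
    s=r.sense();p=r.snapshot("wrist")
    W=cloud(p,tool(s)@p["hand_eye"])
    if name:
        cv2.imwrite(f"pics/{name}.png",cv2.resize(p["color"],(800,600),interpolation=cv2.INTER_CUBIC))
        np.savez(name+".npz",W=W,**p)
    return s,p,W
def plan(s,goal,yaw):
    # total shift in tool axes (after yaw turn assumed first: both given)
    d=np.array(goal)-s["tool_pos"];psi=s["tcp_rot"][2]
    def ax(a):
        a=np.radians(a);return np.round([d[0]*np.cos(a)+d[1]*np.sin(a),d[0]*np.sin(a)-d[1]*np.cos(a),-d[2]],1)
    t=(yaw-psi+180)%360-180
    print("pos",s["tool_pos"].round(1),"rot",s["tcp_rot"].round(2),"t",s["time"],"gap",round(s["finger_gap"],1),"| shift now-axes",ax(psi),"final-axes",ax(yaw),"turn z units",round(-t/5,2))
E
python3 - <<'E'
from h import *
from bench import r
s,p,W=wrist(r,"w0")
print(p["hand_eye"].round(3));print(p["mtx"])
for v in range(40,384,60):print([None if np.isnan(W[v,u,0]) else W[v,u].round().astype(int).tolist() for u in range(40,512,86)])
E
```

```text
[[-1.00000e-03 -9.62000e-01 -2.72000e-01  6.86420e+01]
 [ 1.00000e+00 -1.00000e-03 -0.00000e+00 -1.68000e-01]
 [ 0.00000e+00 -2.72000e-01  9.62000e-01 -1.77253e+02]
 [ 0.00000e+00  0.00000e+00  0.00000e+00  1.00000e+00]]
[[275.93190004   0.         252.6606108 ]
 [  0.         275.93190004 191.14899946]
 [  0.           0.           1.        ]]
[[340, 154, 0], [445, 154, 1], [549, 154, 0], [654, 154, 0], [758, 154, 1], [862, 154, 1]]
[[325, 85, 0], [437, 85, 1], [547, 85, 1], [657, 85, 2], [767, 85, 0], [875, 85, 4]]
[[310, 8, 1], [426, 7, 0], [544, 7, 1], [660, 7, 1], [777, 7, 1], [880, 10, 18]]
[[290, -81, -1], [416, -80, 1], [540, -80, 0], [664, -80, 1], [788, -80, 2], [913, -80, -1]]
[[270, -179, 1], [554, 11, 287], [536, -180, 0], [669, -179, 1], [646, 12, 287], [934, -180, -1]]
[[532, -1, 301], [569, 17, 319], [589, 11, 313], [611, 11, 313], [630, 17, 320], [660, 8, 310]]
```

View pics/w0.png

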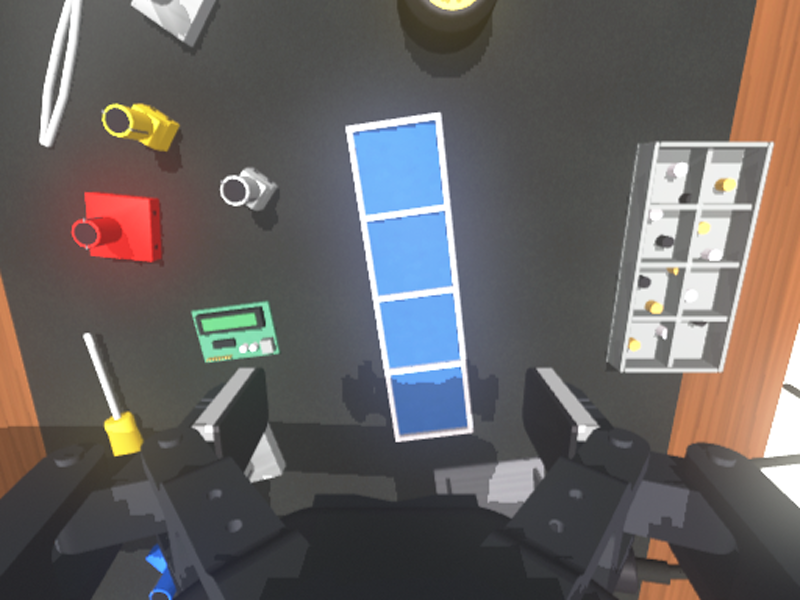

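The wrist view shows the whole rack. Its outer frame corners are at about (346,127), (440,113), (473,432) and (396,441). The 24 is at (235,190), with the board at (235,332), yellow at (140,125) and red at (120,228).

```bash
python3 - <<'E'
from h import *
z=np.load("w0.npz");W=z["W"];
hsv=cv2.cvtColor(z["color"],cv2.COLOR_BGR2HSV)
b=((abs(hsv[...,0].astype(int)-108)<12)&(hsv[...,1]>110)&(hsv[...,2]>50)).astype(np.uint8)
b[:, :200]=0
b=cv2.morphologyEx(b,cv2.MORPH_OPEN,np.ones((3,3)))
k,l,st,ce=cv2.connectedComponentsWithStats(b)
for i in range(1,k):
    if st[i,4]>200:
        P=W[l==i];P=P[np.isfinite(P[:,0])];P=P[abs(P[:,2]-8)<6]
        if len(P)>50:print(ce[i].round(),st[i,4],P.mean(0).round(1),np.round(np.hstack([np.ravel(y) for y in cv2.minAreaRect(P[:,:2].astype(np.float32))]),1))
P=W[(b>0)];P=P[np.isfinite(P[:,0])&(P[:,2]<14)]
print("all",np.round(np.hstack([np.ravel(y) for y in cv2.minAreaRect(P[:,:2].astype(np.float32))]),1))
f=((hsv[...,1]<40)&(hsv[...,2]>140)&(W[...,2]<18)&(W[...,0]>560)&(W[...,0]<690)&(W[...,1]<140))
P=W[f];print("frame",len(P),np.round(np.hstack([np.ravel(y) for y in cv2.minAreaRect(P[:,:2].astype(np.float32))]),1),np.median(P[:,2]))
def near(c,R,lo,hi):
    m=(np.hypot(W[...,0]-c[0],W[...,1]-c[1])<R)&(W[...,2]>lo)&(W[...,2]<hi);return W[m]
Q=near((484,59),34,5,20);print("C hood",len(Q),np.round(np.hstack([np.ravel(y) for y in cv2.minAreaRect(Q[:,:2].astype(np.float32))]),1))
Q=near((484,59),28,35,54);print(len(Q),circ(Q[:,:2]))
T=near((484,59),25,54.,60);print(len(T),T.mean(0), (T[:,:2].max(0)+T[:,:2].min(0))/2)
Q=W[(W[...,2]>20)&(W[...,2]<62)&(W[...,0]<520)&(W[...,1]>-60)]
import collections
# yellow / red collars
for nm,u,v in(("yel",120,122),("red",92,233)):
    w=W[int(v*.64),int(u*.64)];q=near(w[:2],22,40,58);print(nm,w.round(),circ(q[:,:2]).round(1))
E
```

```text
[255. 107.] 2719 [602.   76.1   8. ] [602.1  75.3  64.9  64.5   7.9]
[262. 162.] 2304 [611.6   6.2   8. ] [611.7   5.5  64.7  64.    7.8]
[269. 211.] 1942 [621.4 -63.6   8.1] [621.4 -64.6  64.5  63.8   7.8]
[275. 256.] 1653 [ 631.  -133.5    8.1] [ 631.  -134.3   64.5   62.8    7.8]
all [616.4 -29.1  64.8 275.2   7.8]
frame 2690 [617.2 -32.5  78.8 296.2   7.9] 12.665855384220578
C hood 106 [492.5  59.8  17.1  32.8   8.3]
90 [483.63295815  58.97855281]
279 [484.46421568  59.31307938  56.20014469] [484.27505105  59.10620928]
yel [411. 105.  57.] [408.  105.7]
red [376.  29.  56.] [371.1  28.5]
```

apply_moves(steps=[[0, 0, 0, 0, 0, 0, -0.8], [0, 0, 0, 0, 0, 0, -0.8], [0, 15, -21.3, 15, 0, 0, 0], [0, 15, -21.3, 15, 0, 0, 0], [0, 15, -21.3, 15, 0, 0, 0], [0, 15, -21.3, 15, 0, 0, 0], [0, 14.5, -21.3, 15, 0, 0, 0], [0, 0, 0, 0, 0, 0, 0]], squeeze=30)

```text
time: 0.95
tool_pos: [479.5, 60.1, 118.0]
tcp_rot: [-179.6, -0.1, 98.1]
ft_force: [0.2, -0.3, -0.1]
finger_gap: 42.8
grip_force: 0.0
```

```bash
python3 - <<'E'
from h import *
from bench import r
s,p,W=wrist(r,"w1")
plan(s,(484.3,59.2,32),98)
def near(c,R,lo,hi):
    m=(np.hypot(W[...,0]-c[0],W[...,1]-c[1])<R)&(W[...,2]>lo)&(W[...,2]<hi);return W[m]
T=near((484,59),25,54.,60);print(len(T),T.mean(0), (T[:,:2].max(0)+T[:,:2].min(0))/2)
Q=near((484,59),34,3,22);print("hood",len(Q),np.round(np.hstack([np.ravel(y) for y in cv2.minAreaRect(Q[:,:2].astype(np.float32))]),1))
E
```

```text
pos [479.5  60.1 118. ] rot [-1.7962e+02 -7.0000e-02  9.8080e+01] t 0.95 gap 42.8 | shift now-axes [-1.6  4.6 86. ] final-axes [-1.6  4.6 86. ] turn z units 0.02
402 [483.83352219  59.61332722  56.25129441] [483.77772102  59.44775855]
hood 136 [486.4  69.8  34.1  30.7  75.9]
```

View pics/w1.png

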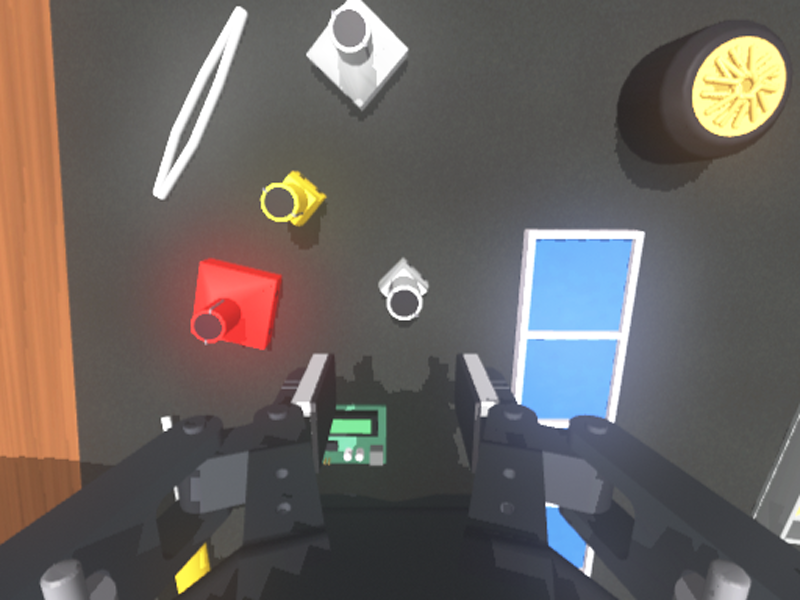

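Clear view: C's hood is turned about 45° to the rack, and so is D's at (357,52). Turn by 40° so the grasp line clears yellow, then check that the position settles.

apply_moves(steps=[[0, 0, 0, 0, 0, 0, -1], [0, 0, 0, 0, 0, 0, -1], [0, 0, 0, 0, 0, 0, -1], [0, 0, 0, 0, 0, 0, -1], [0, 0, 0, 0, 0, 0, -1], [0, 0, 0, 0, 0, 0, -1], [0, 0, 0, 0, 0, 0, -1], [0, 0, 0, 0, 0, 0, -1]])

```text
time: 1.8
tool_pos: [485.7, 58.5, 122.6]
tcp_rot: [179.9, 0.1, 138.2]
ft_force: [0.4, 0.7, 1.3]
finger_gap: 42.2
grip_force: 0.0
```

```bash
python3 - <<'E'
from h import *
from bench import r
s,p,W=wrist(r,"w2")
plan(s,(484,59.4,33),141)
s=r.sense();plan(s,(484,59.4,33),141)
def near(W,c,R,lo,hi):
    m=(np.hypot(W[...,0]-c[0],W[...,1]-c[1])<R)&(W[...,2]>lo)&(W[...,2]<hi);return W[m]
W1=np.load("w1.npz")["W"]
for n,w in(("w1",W1),("w2",W)):
    T=near(w,(484,59),25,54.,60);print(n,len(T),T.mean(0).round(1), ((T[:,:2].max(0)+T[:,:2].min(0))/2).round(1))
    Q=near(w,(484,59),24,6,18);print(" hood",len(Q),np.round(np.hstack([np.ravel(y) for y in cv2.minAreaRect(Q[:,:2].astype(np.float32))]),1))
    T=near(w,(437,193),25,54.,60);print(" D",len(T))
    if len(T):print(((T[:,:2].max(0)+T[:,:2].min(0))/2).round(1))
    Q=near(w,(437,193),38,6,18)
    if len(Q)>9:print(" Dhood",len(Q),np.round(np.hstack([np.ravel(y) for y in cv2.minAreaRect(Q[:,:2].astype(np.float32))]),1))
E
```

```text
pos [485.7  58.5 122.6] rot [1.7993e+02 9.0000e-02 1.3818e+02] t 1.8 gap 42.2 | shift now-axes [ 1.9 -0.5 89.6] final-axes [ 1.9 -0.4 89.6] turn z units -0.56
pos [485.7  58.5 122.5] rot [1.7994e+02 9.0000e-02 1.3848e+02] t 1.85 gap 42.9 | shift now-axes [ 1.9 -0.4 89.5] final-axes [ 1.9 -0.3 89.5] turn z units -0.5
w1 402 [483.8  59.6  56.3] [483.8  59.4]
 hood 85 [482.6  67.4  33.2  16.1   8.3]
 D 646
[437.  193.8]
 Dhood 433 [436.8 193.8  42.7  42.5  55.4]
w2 385 [483.8  59.5  56.2] [484.   59.2]
 hood 61 [481.1  61.   24.6  17.1  53.2]
 D 598
[437.1 194. ]
 Dhood 454 [436.9 193.8  42.8  42.4  55.9]
```

apply_moves(steps=[[0, 0, 0, 0, 0, 0, -0.9], [0, 0, 0, 15, 0, 0, 0], [0, 0, 0, 15, 0, 0, 0], [0, 0, 0, 15, 0, 0, 0], [0, 0, 0, 0, 0, 0, 0], [0, 0, 0, 0, 0, 0, 0], [0, 0, 0, 0, 0, 0, 0], [0, 0, 0, 0, 0, 0, 0]])

```text
time: 2.65
tool_pos: [484.8, 59.0, 77.3]
tcp_rot: [180.0, 0.1, 142.5]
ft_force: [0.2, 0.2, -0.9]
finger_gap: 42.9
grip_force: 0.0
```

```bash
python3 - <<'E'
from h import *
from bench import r
plan(r.sense(),(484,59.3,32),143)
E
```

```text
pos [484.8  59.   77.3] rot [1.7995e+02 6.0000e-02 1.4249e+02] t 2.65 gap 42.9 | shift now-axes [ 0.8 -0.3 45.3] final-axes [ 0.8 -0.3 45.3] turn z units -0.1
```

apply_moves(steps=[[0, 0.5, 0, 15, 0, 0, 0], [0, 0, 0, 15, 0, 0, 0], [0, 0, 0, 15, 0, 0, 0], [0, 0, 0, 0, 0, 0, 0], [-1, 0, 0, 0, 0, 0, 0], [-1, 0, 0, 0, 0, 0, 0], [-1, 0, 0, 0, 0, 0, 0], [-1, 0, 0, 0, 0, 0, 0]], squeeze=30)

```text
time: 3.45
tool_pos: [484.4, 59.3, 32.3]
tcp_rot: [180.0, 0.1, 142.5]
ft_force: [0.8, 0.2, 0.1]
finger_gap: -0.2
grip_force: 0.0
```

apply_moves(steps=[[-1, 0, 0, 0, 0, 0, 0], [-1, 0, 0, 0, 0, 0, 0], [-1, 0, 0, -10, 0, 0, 0], [-1, 0, 0, -15, 0, 0, 0], [-1, 0, 0, -15, 0, 0, 0], [-1, 0, 0, -15, 0, 0, 1], [-1, 0, 0, 0, 0, 0, 1], [-1, 0, 0, 0, 0, 0, 1]])

```text
time: 4.25
tool_pos: [484.6, 59.3, 88.2]
tcp_rot: [179.9, 0.1, 127.3]
ft_force: [-0.8, 0.3, -0.0]
finger_gap: 0.1
grip_force: 0.0
```

apply_moves(steps=[[-1, 0, 0, 0, 0, 0, 1], [-1, 0, 0, 0, 0, 0, 1], [-1, 0, 0, 0, 0, 0, 1], [-1, 0, 0, 0, 0, 0, 1], [-1, 0, 0, 0, 0, 0, 1], [-1, 0, 0, 0, 0, 0, 1], [-1, 0, 0, 0, 0, 0, 0], [-1, 0, 0, 0, 0, 0, 0]])

```text
time: 5.05
tool_pos: [483.9, 59.3, 87.0]
tcp_rot: [180.0, 0.0, 97.6]
ft_force: [0.3, 0.3, 0.0]
finger_gap: 0.1
grip_force: 0.0
```

```bash
python3 - <<'E'
from h import *
from bench import r
s,p,W=wrist(r,"w3");plan(s,(602,75.7,95),98)
print(s["grip_force"])
E
```

```text
pos [483.9  59.3  87. ] rot [179.97   0.    97.65] t 5.05 gap 0.1 | shift now-axes [  0.6 119.2  -8. ] final-axes [ -0.2 119.2  -8. ] turn z units -0.07
0.0
```

View pics/w3.png

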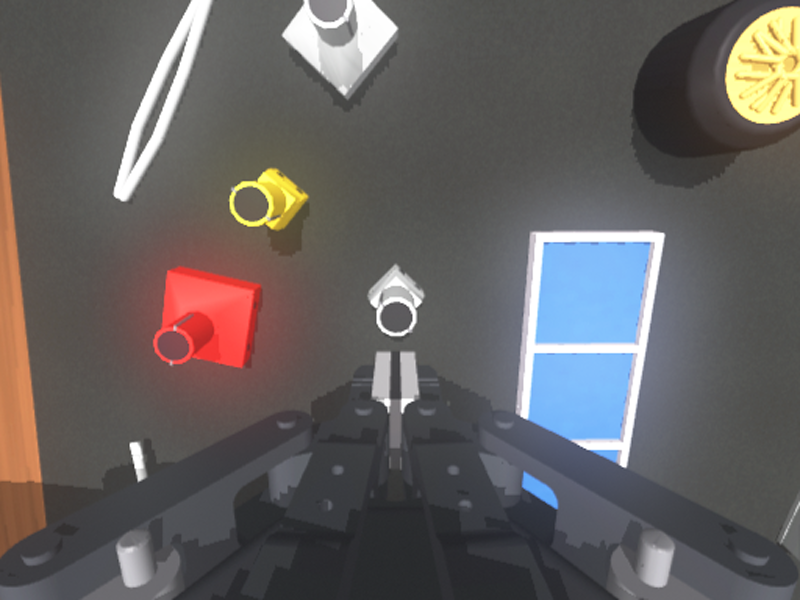

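The shut fingers hold nothing: the 24 stands at (396,317) and the fingertips are at (395,355), lower in the picture than they should be. Use depth to see where the tips really are relative to the stated TCP.

```bash
python3 - <<'E'
from h import *
from bench import r
z=np.load("w3.npz");W=z["W"]
s=r.sense();Ti=np.linalg.inv(tool(s))
for u,v in((383,354),(383,360),(408,354),(408,360),(383,375),(408,375),(383,395),(408,395)):
    w=W[int(v*.64),int(u*.64)];print((u,v),w.round(1),(Ti[:3,:3]@w+Ti[:3,3]).round(1))
def near(W,c,R,lo,hi):
    m=(np.hypot(W[...,0]-c[0],W[...,1]-c[1])<R)&(W[...,2]>lo)&(W[...,2]<hi);return W[m]
T=near(W,(484,59),30,52.,60);print(len(T),T.mean(0).round(1), ((T[:,:2].max(0)+T[:,:2].min(0))/2).round(1))
ps=[(n,r.snapshot(n)) for n in("scene","side")]
out=[]
for n,p in ps:
    W=cloud(p);T=near(W,(484,59),30,50,58);print(n,len(T),T.mean(0).round(1))
    Q=near(W,(484,59),40,62,200);print(" low finger pts",len(Q),Q[np.argsort(Q[:,2])[:5]].round(1).tolist())
    np.savez(n+"3.npz",**p)
    c=(W-np.array([484,59,70]));c=np.nanargmin(np.linalg.norm(np.nan_to_num(c,nan=1e4),axis=-1));v,u=np.unravel_index(c,W.shape[:2])
    v=min(max(v,75),309);u=min(max(u,100),412)
    out.append(cv2.resize(p["color"][v-75:v+75,u-50:u+50],(400,600),interpolation=cv2.INTER_CUBIC))
cv2.imwrite("pics/c3.png",np.hstack(out))
E
```

```text
(383, 354) [478.2  69.4 127.9] [ 10.8  -4.3 -41. ]
(383, 360) [478.3  69.3 132.9] [ 10.7  -4.2 -46. ]
(408, 354) [486.7  70.  126.7] [ 10.3   4.2 -39.8]
(408, 360) [486.5  70.3 132.6] [ 10.6   4.1 -45.7]
(383, 375) [478.7  68.8 143.3] [ 10.1  -3.9 -56.4]
(408, 375) [486.1  70.7 145.1] [ 11.    3.7 -58.2]
(383, 395) [479.   68.8 155.2] [ 10.1  -3.6 -68.3]
(408, 395) [485.8  70.5 156.7] [ 10.9   3.4 -69.8]
521 [483.8  60.   56.1] [483.8  59.7]
scene 54 [488.5  56.8  54.7]
 low finger pts 458 [[489.7, 64.9, 120.6], [491.3, 59.3, 121.0], [491.5, 56.8, 122.0], [490.8, 54.8, 122.2], [493.1, 51.2, 122.2]]
side 54 [482.8  56.4  54.7]
 low finger pts 768 [[488.4, 50.2, 123.1], [486.3, 49.7, 123.5], [480.2, 48.3, 124.3], [482.2, 47.8, 124.6], [484.3, 46.9, 125.1]]
```

View pics/c3.png

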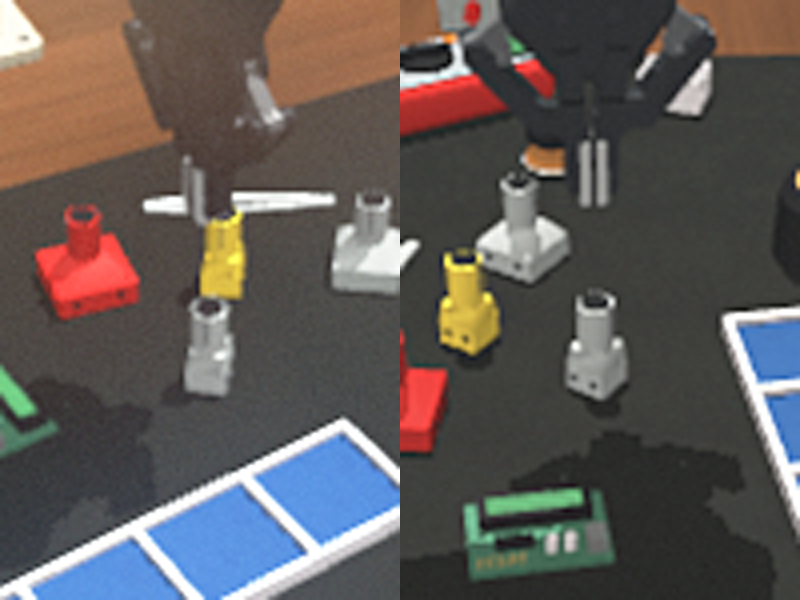

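All three cameras agree that the tips are really about 34–37 mm behind the reported TCP, though x and y are correct. So the fingers closed in the air above the collar and nothing moved. I'll allow for that offset and descend in stages.

apply_moves(steps=[[0, 0, 0, 0, 0, 0, -1], [0, 0, 0, 0, 0, 0, -1], [0, 0, 0, 0, 0, 0, -1], [0, 0, 0, 0, 0, 0, -1], [0, 0, 0, 12, 0, 0, -1], [0, 0, 0, 12, 0, 0, -1], [0, 0, 0, 12, 0, 0, -1], [0, 0, 0, 12, 0, 0, -1]])

```text
time: 6.0
tool_pos: [483.8, 59.3, 38.1]
tcp_rot: [180.0, 0.0, 137.8]
ft_force: [0.0, -0.6, 0.2]
finger_gap: 42.7
grip_force: 0.0
```

apply_moves(steps=[[0, 0, 0, 9, 0, 0, -1], [0, 0, 0, 0, 0, 0, 0], [0, 0, 0, 0, 0, 0, 0], [0, 0, 0, 0, 0, 0, 0], [0, 0, 0, 0, 0, 0, 0], [0, 0, 0, 0, 0, 0, 0], [0, 0, 0, 0, 0, 0, 0], [0, 0, 0, 0, 0, 0, 0]])

```text
time: 6.8
tool_pos: [483.9, 59.3, 29.7]
tcp_rot: [180.0, 0.0, 142.5]
ft_force: [-0.2, -0.3, -0.3]
finger_gap: 42.9
grip_force: 0.0
```

```bash
python3 - <<'E'
from h import *
from bench import r
s,p,W=wrist(r,"w4");plan(s,(484,59.5,-3),143)
Ti=np.linalg.inv(tool(s));C=W@Ti[:3,:3].T+Ti[:3,3]
m=(abs(C[...,0])<14)&(abs(C[...,1])<40)&(abs(C[...,1])>14)&(C[...,2]>-75)
Q=C[m&(W[...,2]>57)]
for sg in(-1,1):
    q=Q[Q[:,1]*sg>0];print(len(q),"z max",np.percentile(q[:,2],[90,97,100]).round(1),"inner y",np.abs(q[:,1]).min().round(1),"x max",q[:,0].max().round(1))
T=W[(np.hypot(W[...,0]-484,W[...,1]-59)<30)&(W[...,2]>54)&(W[...,2]<58)];print(len(T),T.mean(0).round(1))
p=r.snapshot("side");W=cloud(p);q=W[(np.hypot(W[...,0]-484,W[...,1]-59)<60)&(W[...,2]>58)];print(np.sort(q[:,2])[:12].round(1))
E
```

```text
pos [483.9  59.3  29.7] rot [1.7999e+02 1.0000e-02 1.4249e+02] t 6.8 gap 42.9 | shift now-axes [ 0.1  0.2 32.7] final-axes [ 0.1  0.3 32.7] turn z units -0.1
1419 z max [-45.3 -41.  -36.5] inner y 21.5 x max 11.6
1433 z max [-45.4 -41.2 -36.2] inner y 20.6 x max 11.7
888 [483.6  59.8  56.1]
[64.5 65.1 65.8 66.  66.6 66.7 66.9 66.9 67.3 67.5 67.7 68. ]
```

apply_moves(steps=[[0, 0, 0, 8, 0, 0, 0], [0, 0, 0, 8, 0, 0, 0], [0, 0, 0, 8, 0, 0, 0], [0, 0, 0, 7, 0, 0, 0], [0, 0, 0, 0, 0, 0, 0], [-1, 0, 0, 0, 0, 0, 0], [-1, 0, 0, 0, 0, 0, 0], [-1, 0, 0, 0, 0, 0, 0]], squeeze=30)

```text
time: 7.7
tool_pos: [484.2, 59.3, -1.1]
tcp_rot: [180.0, 0.0, 142.5]
ft_force: [-0.9, 0.3, -0.0]
finger_gap: 19.8
grip_force: 29.9
```

Gripped on the collar. Lift and turn back.

apply_moves(steps=[[-1, 0, 0, -10, 0, 0, 0], [-1, 0, 0, -20, 0, 0, 1], [-1, 0, 0, -20, 0, 0, 1], [-1, 0, 0, -10, 0, 0, 1], [-1, 0, 0, 0, 0, 0, 1], [-1, 0, 0, 0, 0, 0, 1], [-1, 0, 0, 0, 0, 0, 1], [-1, 0, 0, 0, 0, 0, 1]])

```text
time: 8.5
tool_pos: [484.2, 59.3, 59.6]
tcp_rot: [179.9, 0.0, 107.3]
ft_force: [0.4, 0.3, -0.8]
finger_gap: 19.8
grip_force: 29.9
```

apply_moves(steps=[[-1, 0, 0, 0, 0, 0, 1], [-1, 0, 0, 0, 0, 0, 0.9], [-1, 0, 24, 0, 0, 0, 0], [-1, 0, 24, 0, 0, 0, 0], [-1, 0, 24, 0, 0, 0, 0], [-1, 0, 24, 0, 0, 0, 0], [-1, 0, 23, 0, 0, 0, 0], [-1, 0, 0, 0, 0, 0, 0]])

```text
time: 9.3
tool_pos: [604.2, 76.1, 59.7]
tcp_rot: [179.9, 0.0, 98.0]
ft_force: [-0.7, 0.0, 0.0]
finger_gap: 20.1
grip_force: 30.0
```

apply_moves(steps=[[-1, 0, 0, 0, 0, 0, 0], [-1, 0, 0, 0, 0, 0, 0], [-1, 0, 0, 0, 0, 0, 0], [-1, 0, 0, 0, 0, 0, 0], [-1, 0, 0, 0, 0, 0, 0], [-1, 0, 0, 0, 0, 0, 0], [-1, 0, 0, 0, 0, 0, 0], [-1, 0, 0, 0, 0, 0, 0]])

```text
time: 10.1
tool_pos: [601.6, 75.8, 58.5]
tcp_rot: [-180.0, 0.0, 98.0]
ft_force: [-0.8, 0.0, 0.5]
finger_gap: 20.0
grip_force: 30.0
```

```bash
python3 - <<'E'
from h import *
from bench import r
s,p,W=wrist(r,"w5");plan(s,(602,75.7,7.5),98);print(s["grip_force"])
E
```

```text
pos [601.6  75.8  58.5] rot [-180.    0.   98.] t 10.1 gap 20.0 | shift now-axes [-0.2  0.4 51. ] final-axes [-0.2  0.4 51. ] turn z units 0.0
29.955537021160126
```

View pics/w5.png

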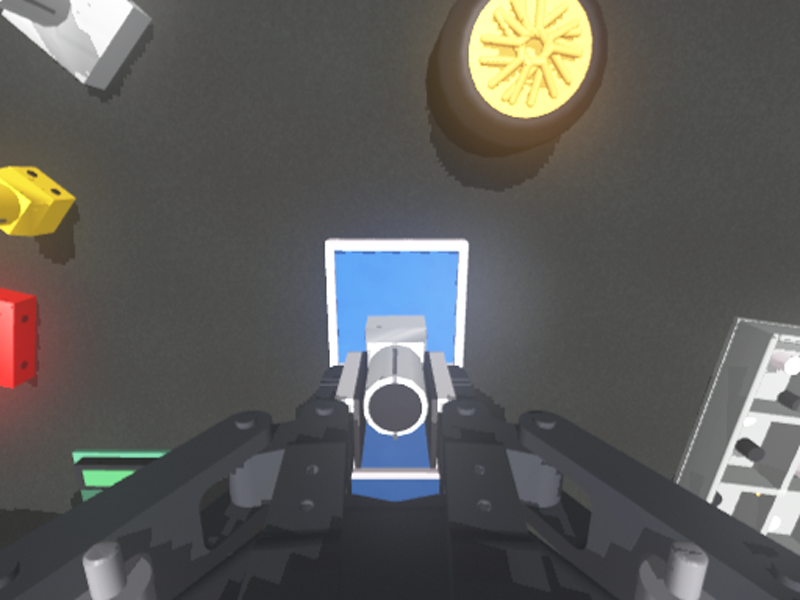

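The 24 hangs upright with its hood square to bay 1 (px 330–467, 240–475). Lower it.

apply_moves(steps=[[-1, 0, 0.4, 10, 0, 0, 0], [-1, 0, 0, 10, 0, 0, 0], [-1, 0, 0, 10, 0, 0, 0], [-1, 0, 0, 10, 0, 0, 0], [-1, 0, 0, 7, 0, 0, 0], [-1, 0, 0, 3, 0, 0, 0], [-1, 0, 0, 0.5, 0, 0, 0], [-1, 0, 0, 0, 0, 0, 0]])

```text
time: 10.95
tool_pos: [602.3, 75.9, 8.3]
tcp_rot: [180.0, 0.0, 98.0]
ft_force: [-0.1, -0.3, 0.6]
finger_gap: 19.9
grip_force: 30.0
```

apply_moves(steps=[[-1, 0, 0, 1.3, 0, 0, 0], [-1, 0, 0, 0, 0, 0, 0], [0, 0, 0, 0, 0, 0, 0], [0, 0, 0, 0, 0, 0, 0], [0, 0, 0, 0, 0, 0, 0], [0, 0, 0, -15, 0, 0, 0], [0, 0, 0, -20, 0, 0, 0], [0, 0, 0, -20, 0, 0, 0]])

```text
time: 11.75
tool_pos: [602.0, 75.9, 63.3]
tcp_rot: [180.0, 0.0, 98.0]
ft_force: [-0.4, 0.4, -0.1]
finger_gap: 42.7
grip_force: 0.0
```

apply_moves(steps=[[0, 0, 0, 0, 0, 0, 0], [0, 23.3, -24.5, 0, 0, 0, 0], [0, 23.3, -24.5, 0, 0, 0, 0], [0, 23.3, -24.5, 0, 0, 0, 0], [0, 23.3, -24.5, 0, 0, 0, 0], [0, 23.3, -24.5, 0, 0, 0, 0], [0, 23.3, -24.5, 0, 0, 0, 0], [0, 0, 0, 0, 0, 0, 0.5]])

```text
time: 12.55
tool_pos: [433.6, 195.6, 61.1]
tcp_rot: [-179.9, -0.0, 95.6]
ft_force: [1.2, -0.4, -0.7]
finger_gap: 42.3
grip_force: 0.0
```

apply_moves(steps=[[0, 0, 0, 0, 0, 0, 1], [0, 0, 0, 0, 0, 0, 1], [0, 0, 0, 0, 0, 0, 1], [0, 0, 0, 0, 0, 0, 1], [0, 0, 0, 0, 0, 0, 1], [0, 0, 0, 0, 0, 0, 1], [0, 0, 0, 0, 0, 0, 1], [0, 0, 0, 0, 0, 0, 1]])

```text
time: 13.35
tool_pos: [436.8, 193.8, 61.6]
tcp_rot: [-180.0, 0.0, 55.3]
ft_force: [0.2, -0.2, -0.0]
finger_gap: 42.6
grip_force: 0.0
```

```bash
cat >> h.py <<'E'
def top(W,c,z0=56,R=22):
    m=(np.hypot(W[...,0]-c[0],W[...,1]-c[1])<R)&(abs(W[...,2]-z0)<2.5)
    T=W[m][:,:2].astype(np.float32);c,rad=cv2.minEnclosingCircle(T) if len(T)>5 else ((0,0),0);return len(T),np.round(c,1),round(rad,1)
E
python3 - <<'E'
from h import *
from bench import r
s,p,W=wrist(r,"w6");t=top(W,(437,193.8));print(t);plan(s,(437,193.9,-2),55.5)
E
```

```text
(641, array([436.9, 194.2]), 11.0)
pos [436.8 193.8  61.6] rot [-1.7999e+02  1.0000e-02  5.5290e+01] t 13.35 gap 42.6 | shift now-axes [ 0.2  0.1 63.6] final-axes [ 0.2  0.1 63.6] turn z units -0.04
```

apply_moves(steps=[[0, 0.2, 0, 15, 0, 0, 0], [0, 0, 0, 15, 0, 0, 0], [0, 0, 0, 13, 0, 0, 0], [0, 0, 0, 10, 0, 0, 0], [0, 0, 0, 10, 0, 0, 0], [0, 0, 0, 0, 0, 0, 0], [-1, 0, 0, 0, 0, 0, 0], [-1, 0, 0, 0, 0, 0, 0]], squeeze=35)

```text
time: 14.2
tool_pos: [437.6, 194.3, -0.7]
tcp_rot: [180.0, -0.0, 55.5]
ft_force: [0.0, -0.8, -1.1]
finger_gap: 20.2
grip_force: 34.2
```

apply_moves(steps=[[-1, 0, 0, 0, 0, 0, 0], [-1, 0, 0, 0, 0, 0, 0], [-1, 0, 0, 0, 0, 0, 0], [-1, 0, 0, 0, 0, 0, 0], [-1, 0, 0, 0, 0, 0, 0], [-1, 0, 0, 0, 0, 0, 0], [-1, 0, 0, 0, 0, 0, 0], [-1, 0, 0, 0, 0, 0, 0]])

```text
time: 15.0
tool_pos: [437.5, 194.2, -0.8]
tcp_rot: [180.0, -0.0, 55.5]
ft_force: [-1.4, -0.4, 5.6]
finger_gap: 20.0
grip_force: 34.8
```

apply_moves(steps=[[-1, 0, 0, -10, 0, 0, 0], [-1, 0, 0, -20, 0, 0, -1], [-1, 0, 0, -20, 0, 0, -1], [-1, 0, 0, -15, 0, 0, -1], [-1, 0, 0, -10, 0, 0, -1], [-1, 0, 0, 0, 0, 0, -1], [-1, 0, 0, 0, 0, 0, -1], [-1, 0, 0, 0, 0, 0, -1]])

```text
time: 15.8
tool_pos: [436.8, 193.9, 73.9]
tcp_rot: [-180.0, 0.0, 90.7]
ft_force: [0.6, 0.5, -0.8]
finger_gap: 20.0
grip_force: 34.3
```

apply_moves(steps=[[-1, 0, 0, 0, 0, 0, -1], [-1, 0, 0, 0, 0, 0, -0.5], [-1, -28, 14.6, 0, 0, 0, 0], [-1, -28, 14.6, 0, 0, 0, 0], [-1, -28, 14.6, 0, 0, 0, 0], [-1, -28, 14.6, 0, 0, 0, 0], [-1, -28, 14.6, 0, 0, 0, 0], [-1, 0, 0, 0, 0, 0, 0]])

```text
time: 16.6
tool_pos: [530.4, 62.6, 74.1]
tcp_rot: [180.0, 0.1, 97.8]
ft_force: [-0.3, 0.3, -0.4]
finger_gap: 19.8
grip_force: 34.4
```

apply_moves(steps=[[-1, -28, 14.6, 0, 0, 0, 0], [-1, -28, 14.6, 0, 0, 0, 0], [-1, -28, 14.6, 0, 0, 0, 0], [-1, -28, 14.6, 0, 0, 0, 0], [-1, -29, 14.6, 0, 0, 0, 0], [-1, 0, 0, 0, 0, 0, 0], [-1, 0, 0, 0, 0, 0, 0], [-1, 0, 0, 0, 0, 0, 0]])

```text
time: 17.4
tool_pos: [619.9, -62.7, 73.4]
tcp_rot: [-179.9, -0.0, 98.0]
ft_force: [0.4, 0.4, -0.5]
finger_gap: 19.7
grip_force: 34.5
```

apply_moves(steps=[[-1, 0, 0, 5, 0, 0, 0], [-1, 0, 0, 0, 0, 0, 0], [-1, 0, 0, 0, 0, 0, 0], [-1, 0, 0, 0, 0, 0, 0], [-1, 0, 0, 0, 0, 0, 0], [-1, 0, 0, 0, 0, 0, 0], [-1, 0, 0, 0, 0, 0, 0], [-1, 0, 0, 0, 0, 0, 0]])

```text
time: 18.2
tool_pos: [620.8, -64.0, 68.7]
tcp_rot: [180.0, 0.0, 98.0]
ft_force: [0.3, -0.7, -1.5]
finger_gap: 19.8
grip_force: 34.5
```

```bash
python3 - <<'E'
from h import *
from bench import r
s,p,W=wrist(r,"w7");plan(s,(621.3,-64,7.2),98)
print("24 top",top(W,(602,75.7),64))
E
```

```text
pos [620.8 -64.   68.7] rot [180.     0.    97.99] t 18.2 gap 19.8 | shift now-axes [-0.1  0.5 61.5] final-axes [-0.1  0.5 61.5] turn z units -0.0
24 top (52, array([603.6,  66.7]), 5.8)
```

View pics/w7.png

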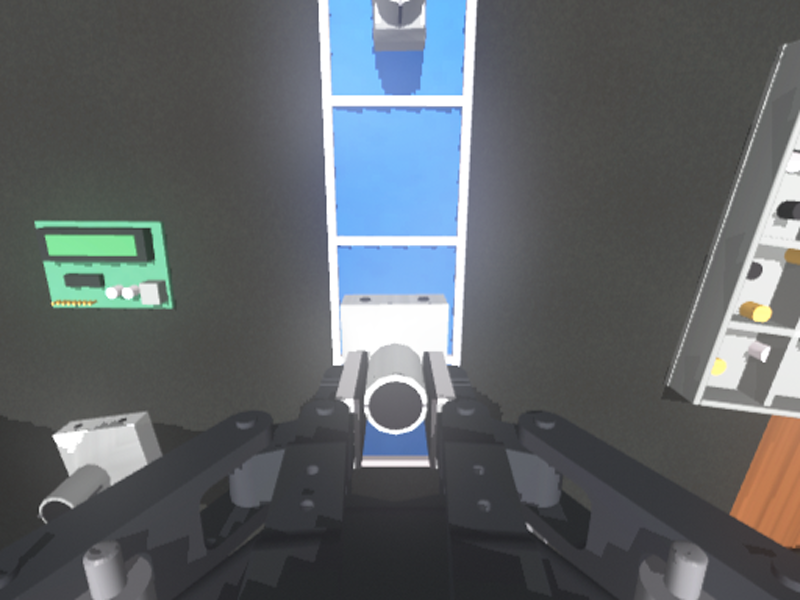

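The 42 hangs square over bay 3 and the 24 stands centred in bay 1. Lower, release, and go to the 51.

apply_moves(steps=[[-1, 0, 0.4, 12, 0, 0, 0], [-1, 0, 0, 12, 0, 0, 0], [-1, 0, 0, 12, 0, 0, 0], [-1, 0, 0, 12, 0, 0, 0], [-1, 0, 0, 10, 0, 0, 0], [-1, 0, 0, 3, 0, 0, 0], [-1, 0, 0, 0, 0, 0, 0], [-1, 0, 0, 0, 0, 0, 0]])

```text
time: 19.05
tool_pos: [621.2, -63.8, 7.4]
tcp_rot: [-180.0, 0.0, 98.0]
ft_force: [0.7, -0.2, 0.1]
finger_gap: 19.8
grip_force: 34.7
```

apply_moves(steps=[[-1, 0, 0, 0.5, 0, 0, 0], [-1, 0, 0, 0, 0, 0, 0], [0, 0, 0, 0, 0, 0, 0], [0, 0, 0, 0, 0, 0, 0], [0, 0, 0, 0, 0, 0, 0], [0, 0, 0, -15, 0, 0, 0], [0, 0, 0, -20, 0, 0, 0], [0, 0, 0, -20, 0, 0, 0]])

```text
time: 19.85
tool_pos: [621.3, -63.8, 63.8]
tcp_rot: [180.0, 0.0, 98.0]
ft_force: [-0.0, 0.6, -0.0]
finger_gap: 42.8
grip_force: 0.0
```

apply_moves(steps=[[0, -14.9, -25.7, -5, 0, 0, 0], [0, -14.9, -25.7, 0, 0, 0, 0], [0, -14.9, -25.7, 0, 0, 0, 0], [0, -14.9, -25.7, 0, 0, 0, 0], [0, -14.9, -25.7, 0, 0, 0, 0], [0, -14.9, -25.7, 0, 0, 0, 0], [0, -14.9, -25.7, 0, 0, 0, 0], [0, 0, 0, 0, 0, 0, -0.75]])

```text
time: 20.65
tool_pos: [455.7, -194.1, 68.4]
tcp_rot: [-180.0, 0.1, 101.6]
ft_force: [0.1, -0.4, 0.2]
finger_gap: 42.9
grip_force: 0.0
```

apply_moves(steps=[[0, 0, 0, 0, 0, 0, -0.75], [0, 0, 0, 0, 0, 0, 0], [0, 0, 0, 0, 0, 0, 0], [0, 0, 0, 0, 0, 0, 0], [0, 0, 0, 0, 0, 0, 0], [0, 0, 0, 0, 0, 0, 0], [0, 0, 0, 0, 0, 0, 0], [0, 0, 0, 0, 0, 0, 0]])

```text
time: 21.45
tool_pos: [457.5, -192.1, 67.1]
tcp_rot: [-180.0, -0.0, 105.5]
ft_force: [1.0, 0.1, -0.5]
finger_gap: 42.8
grip_force: 0.0
```

```bash
python3 - <<'E'
from h import *
from bench import r
s,p,W=wrist(r,"w8");t=top(W,(457,-192));print(t);plan(s,(t[1][0],t[1][1],-2),105.5)
E
```

```text
(606, array([ 456.7, -192. ]), 10.9)
pos [ 457.5 -192.1   67.1] rot [-1.7999e+02 -1.0000e-02  1.0550e+02] t 21.45 gap 42.8 | shift now-axes [ 0.3 -0.8 69.1] final-axes [ 0.3 -0.8 69.1] turn z units -0.0
```

apply_moves(steps=[[0, 0.3, -0.7, 15, 0, 0, 0], [0, 0, 0, 15, 0, 0, 0], [0, 0, 0, 15, 0, 0, 0], [0, 0, 0, 13, 0, 0, 0], [0, 0, 0, 10, 0, 0, 0], [0, 0, 0, 0, 0, 0, 0], [0, 0, 0, 0, 0, 0, 0], [-1, 0, 0, 0, 0, 0, 0]], squeeze=40)

```text
time: 22.3
tool_pos: [457.4, -192.4, -0.0]
tcp_rot: [179.9, 0.1, 105.5]
ft_force: [-0.3, -0.4, -0.5]
finger_gap: 29.9
grip_force: 0.0
```

apply_moves(steps=[[-1, 0, 0, 0, 0, 0, 0], [-1, 0, 0, 0, 0, 0, 0], [-1, 0, 0, 0, 0, 0, 0], [-1, 0, 0, -10, 0, 0, 0], [-1, 0, 0, -20, 0, 0, 0], [-1, 0, 0, -20, 0, 0, 0], [-1, 0, 0, -20, 0, 0, 0.75], [-1, 0, 0, 0, 0, 0, 0.75]])

```text
time: 23.1
tool_pos: [458.8, -193.2, 73.0]
tcp_rot: [179.8, 0.2, 97.9]
ft_force: [-0.0, -0.3, -1.2]
finger_gap: 19.3
grip_force: 39.2
```

apply_moves(steps=[[-1, 5.6, 30, 0, 0, 0, 0], [-1, 5.6, 30, 0, 0, 0, 0], [-1, 5.6, 30, 0, 0, 0, 0], [-1, 5.6, 30, 0, 0, 0, 0], [-1, 5.6, 30, 0, 0, 0, 0], [-1, 5.4, 30, 0, 0, 0, 0], [-1, 0, 0, 0, 0, 0, 0], [-1, 0, 0, 0, 0, 0, 0]])

```text
time: 23.9
tool_pos: [630.2, -133.5, 68.9]
tcp_rot: [-179.9, -0.0, 98.1]
ft_force: [0.3, 0.9, -1.5]
finger_gap: 19.9
grip_force: 39.4
```

apply_moves(steps=[[-1, 0, 0, 0, 0, 0, 0], [-1, 0, 0, 0, 0, 0, 0], [-1, 0, 0, 0, 0, 0, 0], [-1, 0, 0, 0, 0, 0, 0], [-1, 0, 0, 0, 0, 0, 0], [-1, 0, 0, 0, 0, 0, 0], [-1, 0, 0, 0, 0, 0, 0], [-1, 0, 0, 0, 0, 0, 0]])

```text
time: 24.7
tool_pos: [630.4, -133.9, 69.2]
tcp_rot: [-180.0, -0.0, 98.0]
ft_force: [-0.6, -0.8, -1.4]
finger_gap: 19.2
grip_force: 39.4
```

```bash
python3 - <<'E'
from h import *
from bench import r
s,p,W=wrist(r,"w9");plan(s,(631,-133.8,7.5),98)
print("42 top",top(W,(621.3,-64),64),"24",top(W,(602,75.7),64))
E
```

```text
pos [ 630.4 -133.9   69.2] rot [-179.99   -0.     98.  ] t 24.7 gap 19.2 | shift now-axes [ 0.   0.6 61.7] final-axes [ 0.   0.6 61.7] turn z units 0.0
42 top (849, array([621.2, -64.4]), 10.8) 24 (0, array([0, 0]), 0)
```

View pics/w9.png

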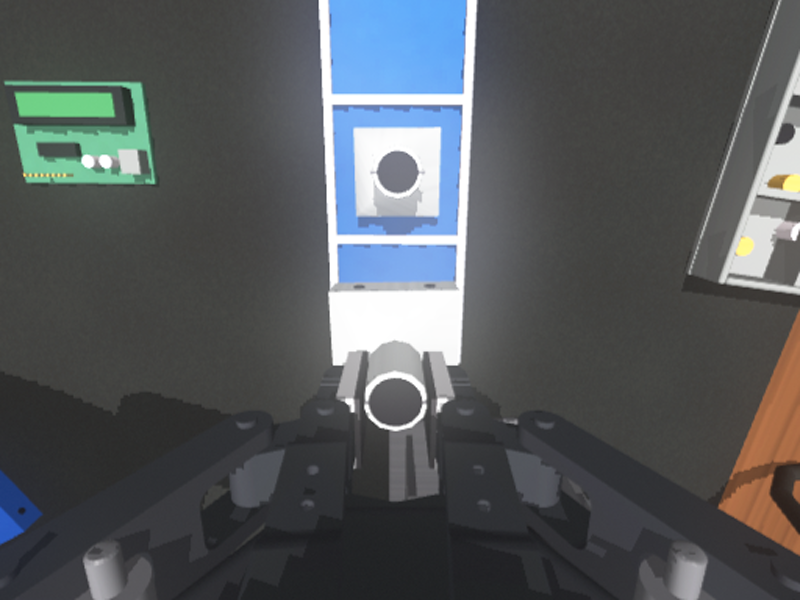

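The 51 is square over bay 4 and the 42 is centred in bay 3. Lower and release, then go round the handpiece to the 33.

apply_moves(steps=[[-1, 0, 0.5, 12, 0, 0, 0], [-1, 0, 0, 12, 0, 0, 0], [-1, 0, 0, 12, 0, 0, 0], [-1, 0, 0, 12, 0, 0, 0], [-1, 0, 0, 10, 0, 0, 0], [-1, 0, 0, 3, 0, 0, 0], [-1, 0, 0, 0, 0, 0, 0], [-1, 0, 0, 0, 0, 0, 0]])

```text
time: 25.55
tool_pos: [630.9, -133.9, 7.9]
tcp_rot: [-180.0, -0.0, 98.0]
ft_force: [0.4, -0.1, -1.0]
finger_gap: 19.4
grip_force: 40.4
```

apply_moves(steps=[[-1, 0, 0, 0.6, 0, 0, 0], [-1, 0, 0, 0, 0, 0, 0], [0, 0, 0, 0, 0, 0, 0], [0, 0, 0, 0, 0, 0, 0], [0, 0, 0, 0, 0, 0, 0], [0, 0, 0, -15, 0, 0, 0], [0, 0, 0, -20, 0, 0, 0], [0, 0, 0, -25, 0, 0, 0]])

```text
time: 26.35
tool_pos: [630.3, -133.7, 68.3]
tcp_rot: [-179.9, -0.0, 98.0]
ft_force: [-0.1, -0.8, 0.8]
finger_gap: 42.9
grip_force: 0.0
```

apply_moves(steps=[[0, 0, 0, 0, 0, 0, 0], [0, -5.6, -30, 0, 0, 0, 0], [0, -5.6, -30, 0, 0, 0, 0], [0, -5.6, -30, 0, 0, 0, 0], [0, -5.6, -30, 0, 0, 0, 0], [0, -5.6, -30, 0, 0, 0, 0], [0, -5.4, -30, 0, 0, 0, 0], [0, 0, 0, 0, 0, 0, 0]])

```text
time: 27.15
tool_pos: [454.3, -192.6, 67.3]
tcp_rot: [-179.9, -0.0, 97.9]
ft_force: [0.2, -0.0, -0.4]
finger_gap: 42.8
grip_force: 0.0
```

apply_moves(steps=[[0, -27.8, -0.5, 0, 0, 0, 0], [0, -27.8, -0.5, 0, 0, 0, 0], [0, -27.8, -0.5, 0, 0, 0, 0], [0, -27.8, -0.5, 0, 0, 0, 0], [0, -27.6, -0.5, 0, 0, 0, 0], [0, 0, 0, 0, 0, 0, -0.7], [0, 0, 0, 0, 0, 0, -0.7], [0, 0, 0, 0, 0, 0, 0]])

```text
time: 27.95
tool_pos: [474.6, -330.0, 67.8]
tcp_rot: [180.0, 0.0, 105.0]
ft_force: [-0.3, -0.3, 0.3]
finger_gap: 42.6
grip_force: 0.0
```

apply_moves(steps=[[0, 0, 0, 0, 0, 0, 0], [0, 0, 0, 0, 0, 0, 0], [0, 0, 0, 0, 0, 0, 0], [0, 0, 0, 0, 0, 0, 0], [0, 0, 0, 0, 0, 0, 0], [0, 0, 0, 0, 0, 0, 0], [0, 0, 0, 0, 0, 0, 0], [0, 0, 0, 0, 0, 0, 0]])

```text
time: 28.75
tool_pos: [474.1, -329.8, 67.6]
tcp_rot: [-180.0, -0.0, 105.0]
ft_force: [-0.6, -0.1, -0.6]
finger_gap: 42.7
grip_force: 0.0
```

```bash
python3 - <<'E'
from h import *
from bench import r
s,p,W=wrist(r,"w10");t=top(W,(474.5,-329.7));print(t);plan(s,(t[1][0],t[1][1],-1.5),104.7)
E
```

```text
(608, array([ 473.9, -329.4]), 10.9)
pos [ 474.1 -329.8   67.6] rot [-180.   -0.  105.] t 28.75 gap 42.7 | shift now-axes [ 0.4 -0.1 69.1] final-axes [ 0.4 -0.1 69.1] turn z units 0.06
```

apply_moves(steps=[[0, 0.4, 0, 15, 0, 0, 0], [0, 0, 0, 15, 0, 0, 0], [0, 0, 0, 15, 0, 0, 0], [0, 0, 0, 14, 0, 0, 0], [0, 0, 0, 10, 0, 0, 0], [0, 0, 0, 0, 0, 0, 0], [0, 0, 0, 0, 0, 0, 0], [-1, 0, 0, 0, 0, 0, 0]], squeeze=35)

```text
time: 29.6
tool_pos: [474.6, -329.9, -0.6]
tcp_rot: [180.0, 0.1, 105.0]
ft_force: [0.0, 0.8, 0.6]
finger_gap: 29.5
grip_force: 0.0
```

apply_moves(steps=[[-1, 0, 0, 0, 0, 0, 0], [-1, 0, 0, 0, 0, 0, 0], [-1, 0, 0, 0, 0, 0, 0], [-1, 0, 0, -10, 0, 0, 0], [-1, 0, 0, -20, 0, 0, 0], [-1, 0, 0, -20, 0, 0, 0], [-1, 0, 0, -20, 0, 0, 0.7], [-1, 0, 0, 0, 0, 0, 0.7]])

```text
time: 30.4
tool_pos: [475.8, -330.9, 72.7]
tcp_rot: [179.8, 0.2, 97.9]
ft_force: [0.6, -0.1, -0.2]
finger_gap: 19.7
grip_force: 34.2
```

apply_moves(steps=[[-1, 28, 3.9, 0, 0, 0, 0], [-1, 28, 3.9, 0, 0, 0, 0], [-1, 28, 3.9, 0, 0, 0, 0], [-1, 28, 3.9, 0, 0, 0, 0], [-1, 28, 3.9, 0, 0, 0, 0], [-1, 28, 3.9, 0, 0, 0, 0], [-1, 0, 0, 0, 0, 0, 0], [-1, 0, 0, 0, 0, 0, 0]])

```text
time: 31.2
tool_pos: [473.9, -159.5, 69.0]
tcp_rot: [180.0, 0.0, 98.1]
ft_force: [0.6, -0.5, 0.7]
finger_gap: 19.4
grip_force: 34.3
```

apply_moves(steps=[[-1, 20.7, 22.8, 0, 0, 0, 0], [-1, 20.7, 22.8, 0, 0, 0, 0], [-1, 20.7, 22.8, 0, 0, 0, 0], [-1, 20.7, 22.8, 0, 0, 0, 0], [-1, 20.7, 22.8, 0, 0, 0, 0], [-1, 20.7, 22.8, 0, 0, 0, 0], [-1, 20.7, 22.8, 0, 0, 0, 0], [-1, 0, 0, 0, 0, 0, 0]])

```text
time: 32.0
tool_pos: [613.9, 7.5, 68.8]
tcp_rot: [179.9, -0.0, 98.1]
ft_force: [-0.5, -0.2, 0.2]
finger_gap: 19.7
grip_force: 34.4
```

apply_moves(steps=[[-1, 0, 0, 0, 0, 0, 0], [-1, 0, 0, 0, 0, 0, 0], [-1, 0, 0, 0, 0, 0, 0], [-1, 0, 0, 0, 0, 0, 0], [-1, 0, 0, 0, 0, 0, 0], [-1, 0, 0, 0, 0, 0, 0], [-1, 0, 0, 0, 0, 0, 0], [-1, 0, 0, 0, 0, 0, 0]])

```text
time: 32.8
tool_pos: [611.7, 5.9, 68.6]
tcp_rot: [180.0, 0.0, 98.0]
ft_force: [-0.0, -0.6, -0.3]
finger_gap: 19.4
grip_force: 34.4
```

```bash
python3 - <<'E'
from h import *
from bench import r
s,p,W=wrist(r,"w11");plan(s,(611.7,6,7.3),98);print(s["grip_force"])
print("24",top(W,(602,75.7),64))
E
```

```text
pos [611.7   5.9  68.6] rot [180.   0.  98.] t 32.8 gap 19.4 | shift now-axes [ 0.1  0.  61.3] final-axes [ 0.1  0.  61.3] turn z units 0.0
34.37354564666748
24 (855, array([602.5,  75.7]), 11.0)
```

View pics/w11.png

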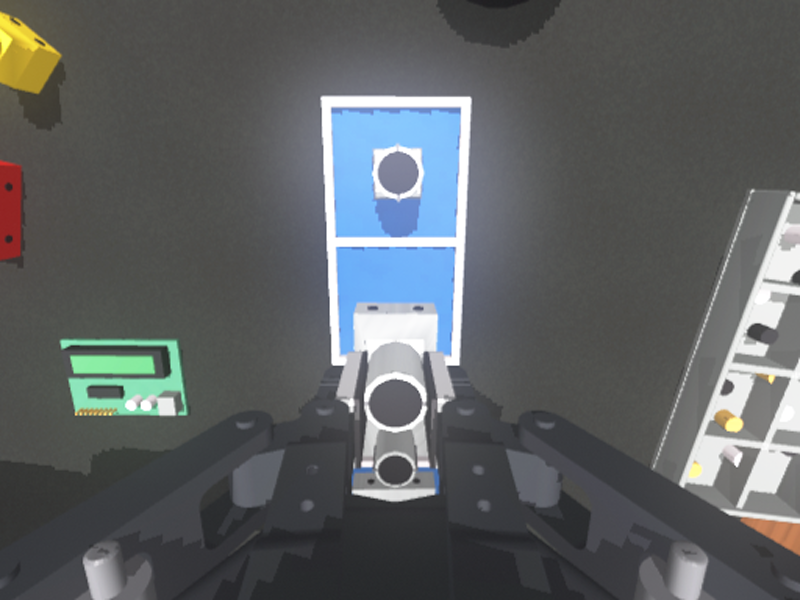

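The 33 is square over bay 2, and the 24 stands centred at (398,172). Lower, release, rise and retreat.

apply_moves(steps=[[-1, 0, 0, 12, 0, 0, 0], [-1, 0, 0, 12, 0, 0, 0], [-1, 0, 0, 12, 0, 0, 0], [-1, 0, 0, 12, 0, 0, 0], [-1, 0, 0, 10, 0, 0, 0], [-1, 0, 0, 3, 0, 0, 0], [-1, 0, 0, 0, 0, 0, 0], [-1, 0, 0, 0, 0, 0, 0]])

```text
time: 33.65
tool_pos: [611.7, 5.9, 7.3]
tcp_rot: [-180.0, -0.0, 98.0]
ft_force: [1.4, -0.6, -0.3]
finger_gap: 19.6
grip_force: 35.1
```

apply_moves(steps=[[-1, 0, 0, 0.4, 0, 0, 0], [-1, 0, 0, 0, 0, 0, 0], [0, 0, 0, 0, 0, 0, 0], [0, 0, 0, 0, 0, 0, 0], [0, 0, 0, 0, 0, 0, 0], [0, 0, 0, -15, 0, 0, 0], [0, 0, 0, -20, 0, 0, 0], [0, 0, 0, -25, 0, 0, 0]])

```text
time: 34.45
tool_pos: [611.1, 6.0, 67.9]
tcp_rot: [-179.9, -0.0, 98.0]
ft_force: [0.3, -0.8, -0.1]
finger_gap: 42.5
grip_force: 0.0
```

apply_moves(steps=[[0, 0, 0, -25, 0, 0, 0], [0, 0, 0, -30, 0, 0, 0], [0, 0, 0, -30, 0, 0, 0], [0, -20, -20, -20, 0, 0, 0], [0, -20, -20, 0, 0, 0, 0], [0, 0, 0, 0, 0, 0, 0], [0, 0, 0, 0, 0, 0, 0], [0, 0, 0, 0, 0, 0, 0]])

```text
time: 35.25
tool_pos: [577.9, -38.8, 172.4]
tcp_rot: [180.0, -0.0, 98.0]
ft_force: [-0.2, 0.0, -0.5]
finger_gap: 42.5
grip_force: 0.0
```

```bash
python3 - <<'E'
from h import *
from bench import r
s,p,W=wrist(r,"w12");print(s["time"],s["tool_pos"])
B=[("24",602,75.7),("33",611.7,6),("42",621.3,-64),("51",631,-133.8)]
ps=[("wrist",W)]+[(n,cloud(q)) for n,q in((n,r.snapshot(n)) for n in("scene","side"))]
for n,w in ps:print(n,[(k,top(w,(x,y),64)) for k,x,y in B])
q=r.snapshot("side")["color"];cv2.imwrite("pics/s12.png",cv2.resize(q[150:320,150:400],(800,544),interpolation=cv2.INTER_CUBIC))
E
```

```text
35.25 [577.88314446 -38.75080597 172.4177945 ]
wrist [('24', (395, array([602.9,  75.4]), 11.2)), ('33', (323, array([611.5,   6.3]), 10.8)), ('42', (268, array([620.9, -64. ]), 10.5)), ('51', (196, array([ 630. , -133.5]), 10.5))]
scene [('24', (57, array([604.7,  74.1]), 10.3)), ('33', (58, array([613.1,   5.5]), 10.7)), ('42', (69, array([623.1, -65.4]), 10.3)), ('51', (76, array([ 633. , -134.7]), 10.9))]
side [('24', (39, array([600.8,  74.6]), 10.6)), ('33', (50, array([610.6,   4.8]), 10.8)), ('42', (64, array([619.9, -64.1]), 11.9)), ('51', (82, array([ 628.9, -132.5]), 11.4))]
```

View pics/s12.png

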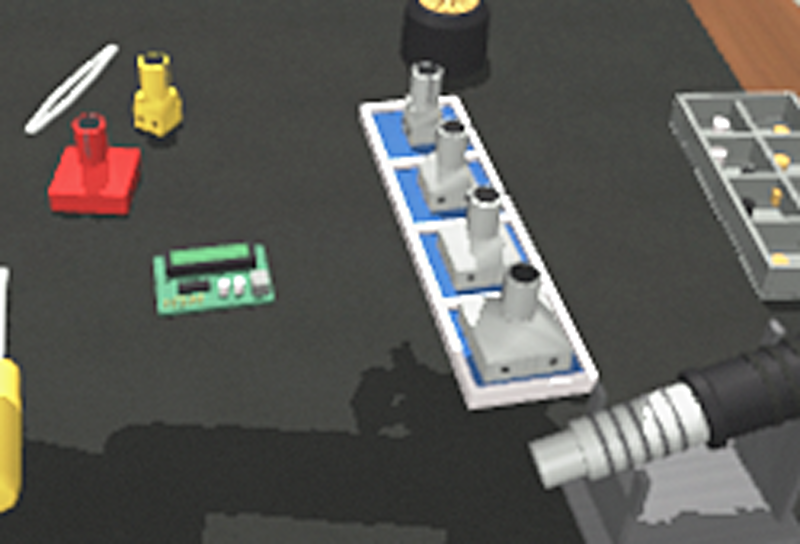

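View pics/w12.png

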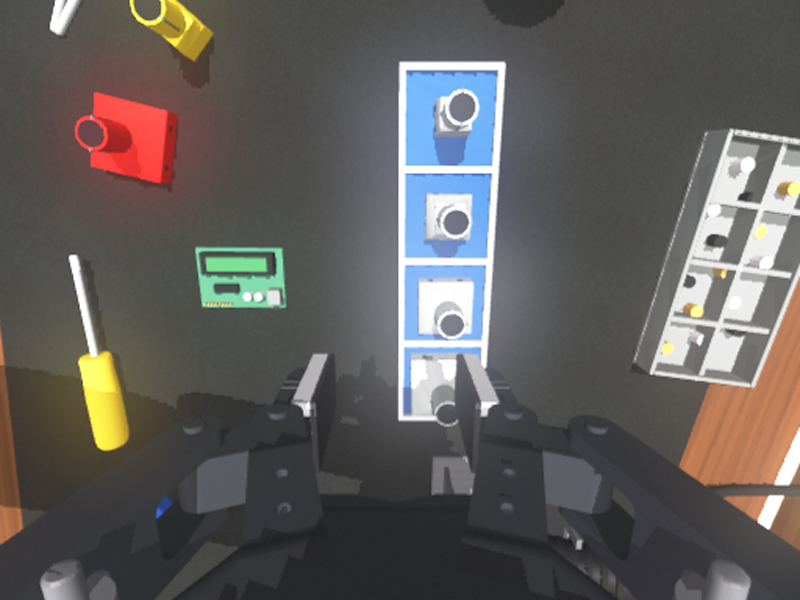

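All four stand upright, square and centred within about 1 mm (wrist camera). Their tops are at 64 mm, which means they sit on the pads. The order is right, the board is untouched and the arm is clear.

```bash
python3 -c "
from bench import r
print(r.hand_in())"
```

```text
the job is handed in; nothing more can be done
None
```

The job is handed in: nozzles 24, 33, 42 and 51 stand upright and centred on the pads of bays 1 to 4, with the 51 next to the handpiece, the board not moved and about 35 s used; the first grasp closed on air but moved nothing.

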